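# Fold down the clips of the edging jig in one stroke

### The arm

A 6-joint arm with a two-finger parallel gripper is mounted at the origin on the work surface; the furniture and walls round the work are solid. World frame = base frame: x ahead of the robot, y to its left, z up, the work surface at z = 0. Lengths are in m, angles in rad, forces in N, time in s.
With the tool pointing down it reaches from about 0.35 to 0.775 m from the base axis. Payload 7.3 kg.
Tool frame: the origin (TCP) lies between the finger pads, 19 mm behind the fingertips; this is the grasp point; z points along the fingers, y is the line along which they close (so a half turn about z gives the same grasp; the last joint's range is limited). The gripper opens to 92 mm and grips with 3 to 60 N. Pads are 19 mm wide; open, the fingers measure 130 mm over their backs; the gripper's body (75 mm by 190 mm) begins 47 mm behind the grasp point.
Start: joints at [1.101, 0.342, 1.524, -0, 1.275, -0.146], TCP at [0.167, 0.498, 0.246] pointing down, gripper open.
Joint ranges: [-2.53, 2.53], [-0.77, 2.02], [0.04, 2.7], [-1, 4.14], [0.28, 2.66], [-3.11, 3.11]. Speed limits (rad/s): [2.57, 2.57, 3.14, 3.14, 3.14, 3.14].

### API

Orientations are given as [roll, pitch, yaw] about the fixed x, y, z axes, in that order (R = Rz(yaw) Ry(pitch) Rx(roll)).
In Python, from cell import observe, cams, robot, models gives the robot as it stands.
- The arm moves only by the shell command python3 -m jog 'ROWS' [FORCE]. ROWS is JSON, a list of rows, each a list of 3 entries, a list of its own where there are three numbers: the shift along the tool's x, y, z each as a share of 0.4 m, from -1 to 1, then the turn about the tool's z as a share of pi rad, from -1 to 1, then the closure, from 0 (fully open) to 1 (shut). In form: [[[x, y, z], turn, jaw], ...]. A call has 1 to 12 rows; each row is the pose to reach, as a shift and turn from the pose commanded when the call began, along the tool's axes at that moment, turning the shorter way round; what a row does not reach only later rows make up. A row lasts 1/8 s, in which the tool goes at most 62.5 mm and 10.7 degrees, less where a joint would pass 70% of its speed; a pose out of reach is approached as far as the arm can. A call with a number of a shift or a turn outside -1 to 1 is refused whole. A call with a gripper value outside its range is refused whole. The fingers move at their own pace and stop on an object; FORCE is the grip in N (left out, the last holds). Time passes only in rows, so rows that repeat a pose let the fingers close. It gives the time, the measured TCP pose, the force, the opening and the grip force at its end, in the units of the state.
- observe(): the state, without advancing time (a new reading comes with each control period).
- cams.read_camera(name): name is "scene" or "top" or "wrist"; returns the picture (400x640x3 uint8, red, green, blue); there is no depth.
- cams.camera_model(name): a dict with "camera_matrix" (3x3 intrinsics, pixels), "k1" (the pictures are not rectified: a ray, as slopes to the right and down, at radius r is drawn at 1 + k1 r^2 times it, then the intrinsics apply), "pose" (4x4, takes a point from camera to world coordinates). Camera axes: x right, y down, z forward; pixel columns grow to the right and rows downward; lengths in m; the calibration is good to about 2 mm. A picture is of the moment at which its call begins: read the wrist's pose just before it. camera_model takes no time and is no camera call; for the wrist camera it gives the pose at the moment of the call.
- robot.hand_in(): hands the job in; it is judged then, once.
Trained networks look in the newest picture that a camera, given by its name, has taken for a name from the list of things; names that differ only in an ending like _2 or _b are one class to them, and where a whole thing is asked for, a point or a joint stands for the part that bears it (a point fixed in the world has none). Each returns a list of dicts, best first, with "confidence" (0 to 1); they miss things now and then, are a little off and sometimes report something else, mostly with a low value. They report only what shows in the picture. A call takes as long as a camera call.
- models.find_in(target, camera): "position" ([x, y, z] in m, in world coordinates, good to about 4 mm: the middle of the surface that is visible of it).
- models.pinpoint(target, camera): "position" ([x, y, z] in m, in world coordinates, good to about 4 mm: a listed point, or the origin of a listed thing).
The state is a dict: "time": time; "qpos": joint angles; "qvel": joint speeds; "joint_efforts": joint torques, N m; "tool_pos": TCP position; "tool_rot": TCP orientation; "contact_force": force on the tool from outside, world axes, zero at the start; "torque": the same for the moment, N m; "opening": finger opening in m; "grip_force": force on a finger pad.
Only numpy, scipy, OpenCV 4.12 (cv2) and the standard library are available. Lean on these libraries where they do the work, as an engineer would, in place of code of your own. Each camera call takes 0.05 s, during which the arm holds its last target. There are 200 camera calls.

### The job

Run your closed fingertips lightly along the curved row of five raised steel clips on the plywood jig, from the end nearer the robot, where the hinges come first so that you ride up each slope, and so fold every clip flat onto the rail, one after another in a single stroke without lifting away in between. The clips and the jig are only touched: do not lift, tip or shove the jig, press hard, or disturb the tin, the tape measure and the pine block nearby. Finish with the hand clear.

Things in the scene. Friction and masses are not known exactly. Their poses are not given: they have to be found in the camera images.
- edging_jig: Loose pale plywood jig flat on the worktop, 196 x 80 x 18 mm, 1.8 kg; slides if shoved. Origin: centre of its underside; z up, x along its length in the direction of the stroke. A curved brown rail (24 mm wide, top at 30.5 mm) has 5 steel clips, one each 32 mm of an arc of radius 170 mm about x 0, y -164 mm of its frame. Clip 1 is at the -x end; flat, clips top out at 34 mm, hinges at 35.3 mm.
- clip1 (a joint): Fold of clip 1 (from the jig's -x end), a steel leaf 25 x 18 x 3 mm along the arc, hinged at its -x end: 0 = flat on the rail (hard stop), grows as the free +x end stands up; 0.3 to 0.5 rad at the start (free end 7 to 12 mm up), at most 0.6. Stiff hinge, no spring, stays where left: 0.6 N on the free end folds it, 2 N at 8 mm from the hinge.
- clip2 (a joint): Fold of clip 2 (from the jig's -x end), a steel leaf 25 x 18 x 3 mm along the arc, hinged at its -x end: 0 = flat on the rail (hard stop), grows as the free +x end stands up; 0.3 to 0.5 rad at the start (free end 7 to 12 mm up), at most 0.6. Stiff hinge, no spring, stays where left: 0.6 N on the free end folds it, 2 N at 8 mm from the hinge.
- clip3 (a joint): Fold of clip 3 (from the jig's -x end), a steel leaf 25 x 18 x 3 mm along the arc, hinged at its -x end: 0 = flat on the rail (hard stop), grows as the free +x end stands up; 0.3 to 0.5 rad at the start (free end 7 to 12 mm up), at most 0.6. Stiff hinge, no spring, stays where left: 0.6 N on the free end folds it, 2 N at 8 mm from the hinge.
- clip4 (a joint): Fold of clip 4 (from the jig's -x end), a steel leaf 25 x 18 x 3 mm along the arc, hinged at its -x end: 0 = flat on the rail (hard stop), grows as the free +x end stands up; 0.3 to 0.5 rad at the start (free end 7 to 12 mm up), at most 0.6. Stiff hinge, no spring, stays where left: 0.6 N on the free end folds it, 2 N at 8 mm from the hinge.
- clip5 (a joint): Fold of clip 5 (from the jig's -x end), a steel leaf 25 x 18 x 3 mm along the arc, hinged at its -x end: 0 = flat on the rail (hard stop), grows as the free +x end stands up; 0.3 to 0.5 rad at the start (free end 7 to 12 mm up), at most 0.6. Stiff hinge, no spring, stays where left: 0.6 N on the free end folds it, 2 N at 8 mm from the hinge.
- clip1_hinge (a point): Hinge pin of clip 1, 32.5 mm above the worktop, at x = -74.1, y = -10.5 mm in the jig's frame. From here the leaf points at +0.376 rad about z from the jig's x axis.
- clip1_tip (a point): Middle of the top edge at the free end of clip 1; 25 mm from the hinge pin, moves with the leaf.
- clip2_hinge (a point): Hinge pin of clip 2, 32.5 mm above the worktop, at x = -44.1, y = 0.7 mm in the jig's frame. From here the leaf points at +0.188 rad about z from the jig's x axis.
- clip2_tip (a point): Middle of the top edge at the free end of clip 2; 25 mm from the hinge pin, moves with the leaf.
- clip3_hinge (a point): Hinge pin of clip 3, 32.5 mm above the worktop, at x = -12.5, y = 6.0 mm in the jig's frame. From here the leaf points at +0.000 rad about z from the jig's x axis.
- clip3_tip (a point): Middle of the top edge at the free end of clip 3; 25 mm from the hinge pin, moves with the leaf.
- clip4_hinge (a point): Hinge pin of clip 4, 32.5 mm above the worktop, at x = 19.5, y = 5.3 mm in the jig's frame. From here the leaf points at -0.188 rad about z from the jig's x axis.
- clip4_tip (a point): Middle of the top edge at the free end of clip 4; 25 mm from the hinge pin, moves with the leaf.
- clip5_hinge (a point): Hinge pin of clip 5, 32.5 mm above the worktop, at x = 50.8, y = -1.3 mm in the jig's frame. From here the leaf points at -0.376 rad about z from the jig's x axis.
- clip5_tip (a point): Middle of the top edge at the free end of clip 5; 25 mm from the hinge pin, moves with the leaf.
- wax_tin: Bystander: round yellow tin with a pale lid, 70 mm across, 45 mm high, loose; origin under its centre.
- tape_measure: Bystander: yellow and black tape measure, 37 x 78 x 71 mm high, loose; origin under its centre.
- pine_offcut: Bystander: pine block, 45 x 110 x 38 mm high, loose; origin under its centre.

How it is judged:
By the outcome, as a careful person would: the job done as asked, in the order asked, and still so for the second after the job is handed in, with the robot touching nothing.
It also fails if it takes over 38 s, if anything falls off the work surface, if the arm or the gripper's body presses on something with over 40 N, if the wrist force passes 120 N, or if a joint passes its speed limit or range.

## Working session

There is one attempt and no reset: what is moved stays moved. The work goes in short steps, Python scripts to look and compute and a shell command to move; the robot and the scene stay as the last step left them, time stands still between calls to the robot, and variables do not carry over. Pictures are saved under pics/ and viewed, at most 10 in all, crops included, and the job is handed in when it is done.

```bash
mkdir -p pics; ls; python3 - <<'E'
from cell import observe,cams,robot,models
import cv2
s=observe();print({k:s[k] for k in('time','tool_pos','tool_rot','contact_force','opening')})
for c in('scene','top'):
    im=cams.read_camera(c);cv2.imwrite(f'pics/{c}0.png',im[:,:,::-1])
    print(c,cams.camera_model(c)['pose'])
    for t in ['edging_jig','wax_tin','tape_measure','pine_offcut']+[f'clip{i}_hinge' for i in range(1,6)]:
        print(t,[(r['position'],r['confidence']) for r in models.pinpoint(t,c)[:2]])
E
```

```text
pics
{'time': 0.0, 'tool_pos': array([0.16685696, 0.49737253, 0.24484876]), 'tool_rot': array([-3.14006199e+00, -2.00185321e-04,  2.81780220e+00]), 'contact_force': array([-0.08184477,  0.01880922,  0.16785069]), 'opening': 0.09202433258643543}
scene [[ 0.9105741  -0.16300272  0.37984854  0.17738482]
 [-0.4125803  -0.41432369  0.81124187 -0.66752832]
 [ 0.02514562 -0.89541387 -0.44452413  0.4794395 ]
 [ 0.          0.          0.          1.        ]]
edging_jig [([0.6201, -0.1145, 0.0369], 0.35)]
wax_tin [([0.3668, 0.2253, -0.0015], 0.43)]
tape_measure [([0.3932, 0.1073, 0.0004], 0.93), ([0.6216, -0.1116, 0.0361], 0.66)]
pine_offcut []
clip1_hinge []
clip2_hinge []
clip3_hinge [([0.5691, -0.0804, 0.0276], 0.72), ([0.6139, -0.1049, 0.0461], 0.31)]
clip4_hinge [([0.5955, -0.0934, 0.0355], 0.6)]
clip5_hinge [([0.619, -0.113, 0.0389], 0.69), ([0.5758, -0.0867, -0.0012], 0.35)]
top [[-0.01694067 -0.99632997  0.08390231  0.48219157]
 [-0.99981805  0.01614443 -0.01015954  0.05244077]
 [ 0.0087677  -0.08405916 -0.99642219  0.90965341]
 [ 0.          0.          0.          1.        ]]
edging_jig [([0.5775, -0.0928, -0.0046], 0.61)]
wax_tin [([0.4022, -0.0658, -0.0], 0.79)]
tape_measure [([0.3928, 0.1083, -0.0013], 0.64)]
pine_offcut [([0.3631, 0.2245, 0.0041], 0.7)]
clip1_hinge [([0.5055, -0.0663, 0.0287], 0.72)]
clip2_hinge [([0.539, -0.0716, 0.0279], 0.63), ([0.3969, 0.1061, -0.0019], 0.38)]
clip3_hinge [([0.5686, -0.0767, 0.0347], 0.97)]
clip4_hinge [([0.5922, -0.0983, 0.0332], 0.77), ([0.6365, -0.1331, 0.0441], 0.43)]
clip5_hinge [([0.6211, -0.1173, 0.0326], 0.97)]
```

View pics/top0.png

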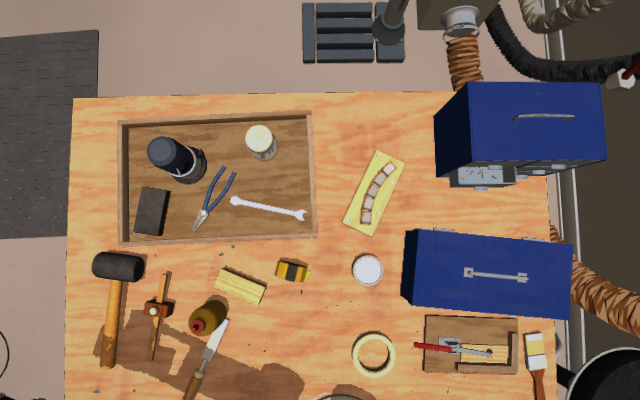

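View pics/scene0.png

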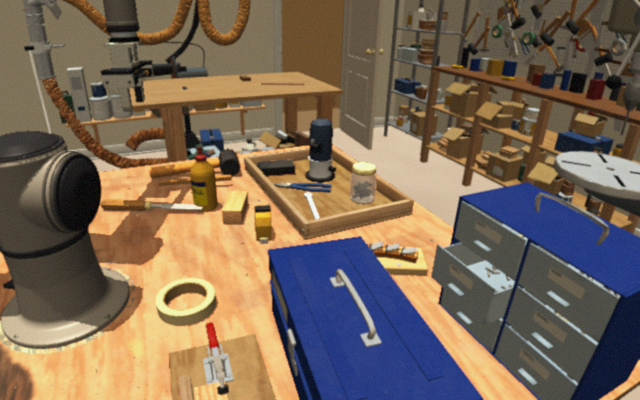

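The top view shows the jig around px (375,193). The near end is at (357,230), and the clips run from (365,217) to (390,168), bulging left. The toolbox at (405–573, 230–318) and the drawer cabinet (435–605, 82–188) are close on the right, so I'll measure their corners.

```bash
cat >h.py <<'E'
import numpy as np,cv2
from cell import observe,cams,robot,models
from scipy.optimize import least_squares
def ray(c,p,m=None):
    m=m or cams.camera_model(c);K=np.array(m['camera_matrix']);T=np.array(m['pose'])
    d=cv2.undistortPoints(np.array([[p]],float),K,np.array([m['k1'],0,0,0,0.]))[0,0]
    v=T[:3,:3]@[d[0],d[1],1];return T[:3,3],v/np.linalg.norm(v)
def onz(c,p,z,m=None):
    o,v=ray(c,p,m);return o+v*(z-o[2])/v[2]
def tri(rays):
    A=sum(np.eye(3)-np.outer(v,v) for o,v in rays);b=sum((np.eye(3)-np.outer(v,v))@o for o,v in rays)
    X=np.linalg.solve(A,b);return X,[np.linalg.norm(np.cross(X-o,v)) for o,v in rays]
def proj(m,X):
    T=np.linalg.inv(np.array(m['pose']));K=np.array(m['camera_matrix'])
    q=(T[:3,:3]@np.array(X).T).T+T[:3,3];x=q[:,:2]/q[:,2:];x=x*(1+m['k1']*(x**2).sum(1,keepdims=True))
    return x@K[:2,:2].T+K[:2,2]
HX=np.array([[-74.1,-10.5],[-44.1,.7],[-12.5,6],[19.5,5.3],[50.8,-1.3]])/1e3
HA=[.376,.188,0,-.188,-.376]
E
python3 - <<'E'
from h import *
a=cv2.imread('pics/top0.png')[70:330,320:620];b=cv2.imread('pics/scene0.png')[160:360,250:640]
A=cv2.resize(a,None,fx=2.3,fy=2.3,interpolation=cv2.INTER_CUBIC);cv2.imwrite('pics/topc.png',A)
print('toolbox A',tri([ray('scene',(270,247)),ray('top',(407,305))]))
print('toolbox B',tri([ray('scene',(365,240)),ray('top',(416,231))]))
print('toolbox lid handle-ish');
for p in [(450,188),(435,155),(403,238),(440,100)]:print(p,onz('top',p,.0),onz('top',p,.15))
m=cams.camera_model('top')
# fit jig pose from hinge points
src=HX;dst=np.array([[.5055,-.0663],[.539,-.0716],[.5686,-.0767],[.5922,-.0983],[.6211,-.1173]])
f=lambda q:(np.c_[src[:,0]*np.cos(q[2])-src[:,1]*np.sin(q[2])+q[0],src[:,0]*np.sin(q[2])+src[:,1]*np.cos(q[2])+q[1]]-dst).ravel()
r=least_squares(f,[.57,-.09,-.45]);print(r.x,r.fun*1e3)
E
```

```text
toolbox A (array([ 0.33473626, -0.13694684,  0.12410399]), [np.float64(0.003104574374063796), np.float64(0.003104574374063795)])
toolbox B (array([ 0.48899928, -0.1652949 ,  0.11692461]), [np.float64(0.007349480620794565), np.float64(0.007349480620794537)])
toolbox lid handle-ish
(450, 188) [ 0.58528475 -0.28080634  0.        ] [ 0.56828489 -0.22585457  0.15      ]
(435, 155) [ 0.66715417 -0.24752811  0.        ] [ 0.63665421 -0.19806385  0.15      ]
(403, 238) [ 0.46648987 -0.16115366  0.        ] [ 0.46907905 -0.12593238  0.15      ]
(440, 100) [ 0.80610376 -0.26705024  0.        ] [ 0.75269129 -0.21436683  0.15      ]
[ 0.57587906 -0.0918355  -0.49706709] [ 0.23936181  0.56971206 -1.55037565  1.40885457 -0.84714998 -3.90097318
  3.34657199  1.82454984 -1.18840818  0.0978567 ]
```

View pics/topc.png

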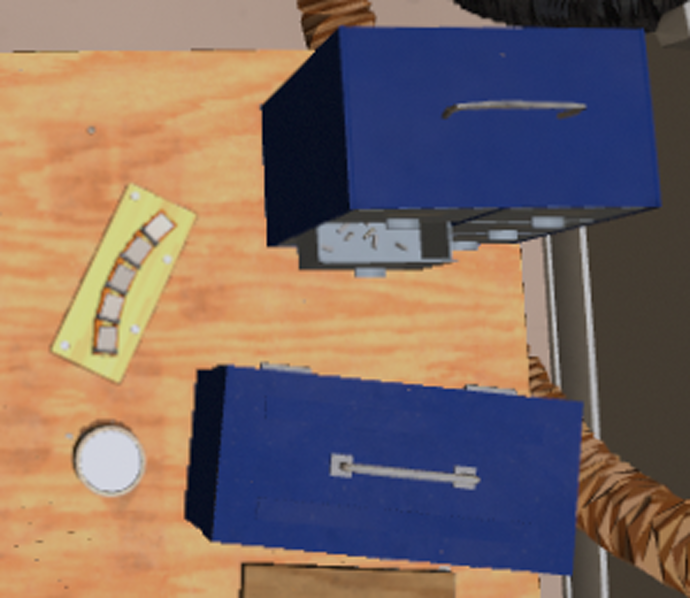

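Toolbox: near corner about (0.485, -0.165), about 0.12 m high. Cabinet: face at about y = -0.25 for x > 0.6. To clear both, the body's long axis (tool y) should lie roughly along the stroke, at world yaw about -0.3. I'll lift and travel with the jaws closing.

```bash
python3 -m jog '[[[0,0,-0.25],0.05,1],[[0,0,-0.25],0.1,1],[[-0.93,-0.81,-0.25],0.493,1],[[-0.93,-0.81,-0.25],0.493,1],[[-0.93,-0.81,-0.25],0.493,1],[[-0.93,-0.81,-0.25],0.493,1],[[-0.93,-0.81,-0.25],0.493,1],[[-0.93,-0.81,-0.25],0.493,1],[[-0.93,-0.81,-0.25],0.493,1],[[-0.93,-0.81,-0.25],0.493,1],[[-0.93,-0.81,-0.25],0.493,1],[[-0.93,-0.81,-0.25],0.493,1]]' 10
python3 - <<'E'
from h import *
s=observe();print(s['time'],s['qpos'],s['tool_pos'],s['tool_rot'],s['contact_force'])
m=cams.camera_model('wrist');print(np.round(m['pose'],3))
print(proj(m,[[.505,-.066,.03],[.645,-.145,.03],[.576,-.092,.02],s['tool_pos'],s['tool_pos']-[0,0,.019]]))
E
```

```text
time: 2.5
tool_pos: [0.4163, 0.0724, 0.3454]
tool_rot: [-3.141, -0.0, 1.268]
contact_force: [-0.3, 1.1, 0.6]
opening: 0.0004
grip_force: 0.0
2.5 [-9.99103349e-03  8.36823495e-02  1.58299676e+00  5.62430353e-04
  1.47545847e+00  2.92527073e-01] [0.41629642 0.07241201 0.34541996] [-3.14090941e+00 -3.78915937e-04  1.26822440e+00] [-0.28088461  1.10128687  0.60492199]
[[ 0.954 -0.285 -0.089  0.441]
 [-0.299 -0.911 -0.284  0.151]
 [-0.     0.298 -0.955  0.485]
 [ 0.     0.     0.     1.   ]]
[[405.47987546 238.1384277 ]
 [507.83242893 258.6444063 ]
 [454.00450941 237.71139552]
 [318.35075753 287.40484222]
 [318.4297454  268.36980966]]
```

```bash
cat >look.py <<'E'
import sys
from h import *
n=sys.argv[1];m=cams.camera_model('wrist');im=cams.read_camera('wrist');cv2.imwrite(f'pics/{n}.png',im[:,:,::-1])
out={'m':m}
for t in ['edging_jig']+[f'clip{i}_{k}' for i in range(1,6) for k in('hinge','tip')]:
    r=models.pinpoint(t,'wrist');out[t]=r
    print(t,[(r_['position'],r_['confidence']) for r_ in r[:1]])
import pickle;pickle.dump(out,open(n+'.pkl','wb'))
E
python3 look.py w1
python3 -m jog '[[[-0.32,0.25,0.22],0,1],[[-0.32,0.25,0.22],0,1],[[-0.32,0.25,0.22],0,1],[[-0.32,0.25,0.22],0,1],[[-0.32,0.25,0.22],0,1]]'
python3 look.py w2; python3 -c "
import cv2;a=cv2.imread('pics/w2.png');cv2.imwrite('pics/w2b.png',a)"
```

```text
edging_jig [([0.5754, -0.091, 0.0002], 0.65)]
clip1_hinge [([0.5077, -0.071, 0.0364], 0.7)]
clip1_tip [([0.532, -0.0694, 0.0402], 0.5)]
clip2_hinge [([0.5362, -0.0751, 0.0328], 0.97)]
clip2_tip [([0.5593, -0.0745, 0.0447], 0.69)]
clip3_hinge [([0.5708, -0.0802, 0.0331], 0.57)]
clip3_tip [([0.5848, -0.0867, 0.0453], 0.67)]
clip4_hinge [([0.595, -0.096, 0.0303], 0.84)]
clip4_tip [([0.6139, -0.1068, 0.0428], 0.6)]
clip5_hinge [([0.62, -0.1176, 0.036], 0.8)]
clip5_tip [([0.6383, -0.1314, 0.0408], 0.49)]
time: 3.72
tool_pos: [0.474, -0.0795, 0.2577]
tool_rot: [-3.141, -0.001, 1.268]
contact_force: [0.4, 0.2, 0.0]
opening: 0.0006
grip_force: 0.0
edging_jig [([0.5761, -0.0901, -0.0013], 0.79)]
clip1_hinge [([0.5396, -0.0755, 0.0334], 0.32)]
clip1_tip [([0.5294, -0.0706, 0.0392], 0.77)]
clip2_hinge [([0.5368, -0.0747, 0.0357], 0.63)]
clip2_tip [([0.5554, -0.0758, 0.0438], 0.95)]
clip3_hinge [([0.5707, -0.0827, 0.0351], 0.85)]
clip3_tip [([0.5844, -0.0879, 0.0457], 0.73)]
clip4_hinge [([0.5961, -0.0959, 0.0315], 0.79)]
clip4_tip [([0.6152, -0.1097, 0.0415], 0.74)]
clip5_hinge [([0.6205, -0.12, 0.0349], 0.86)]
clip5_tip [([0.6358, -0.1317, 0.0404], 0.97)]
```

View pics/w2.png

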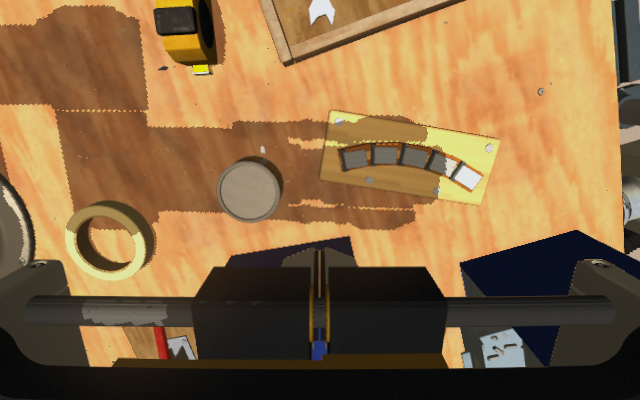

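Wrist view: the jig top's corners are at about (332,110), (500,140), (482,206) and (320,178), with clips from (355,158) to (467,177). The tin is at (250,188), and nothing is blocking the near end. Next I'll fit the jig pose from all the points.

```bash
cat >fit.py <<'E'
from h import *;import pickle
def J(q,p):
    p=np.atleast_2d(p);c,s=np.cos(q[2]),np.sin(q[2]);return p@np.array([[c,s],[-s,c]])+q[:2]
def fit(names,top=True):
    P=[];D=[]
    for n in names:
        d=pickle.load(open(n+'.pkl','rb'))
        for i in range(5):
            for k in('hinge','tip'):
                r=d[f'clip{i+1}_{k}']
                if r:
                    o=HX[i]+(.0235*np.array([np.cos(HA[i]),np.sin(HA[i])]) if k=='tip' else 0)
                    P.append(o);D.append(r[0]['position'][:2])
    if top:
        P+=list(HX);D+=[[.5055,-.0663],[.539,-.0716],[.5686,-.0767],[.5922,-.0983],[.6211,-.1173]]
    P=np.array(P);D=np.array(D)
    r=least_squares(lambda q:(J(q,P)-D).ravel(),[.57,-.09,-.45],loss='soft_l1',f_scale=.003)
    return r.x
E
python3 - <<'E'
from fit import *
for a in (['w1'],['w2'],['w1','w2']):print(a,fit(a,len(a)==2))
m=pickle.load(open('w2.pkl','rb'))['m']
c=[onz('',p,.018,m)[:2] for p in[(332,110),(500,140),(482,206),(320,178)]]
print(np.round(c,4),np.mean(c,0),[np.linalg.norm(c[i]-c[i-1]) for i in range(4)],np.arctan2(*(c[1]+c[2]-c[0]-c[3])[::-1]))
q=fit(['w1','w2'])
print('triang tips/hinges z check');
d1,d2=[pickle.load(open(n,'rb')) for n in('w1.pkl','w2.pkl')]
for i in range(5):
  for k in('hinge','tip'):
    try:
      X,e=tri([(np.array(d['m']['pose'])[:3,3],(lambda v:v/np.linalg.norm(v))(np.array(d[f'clip{i+1}_{k}'][0]['position'])-np.array(d['m']['pose'])[:3,3])) for d in(d1,d2)]);print(i+1,k,X.round(4),np.round(e,4))
    except Exception as x:print(x)
im=cv2.imread('pics/w2.png')
a=np.linspace(-.5,.5,40);arc=J(q,np.c_[.17*np.sin(a),.17*np.cos(a)-.164])
for p in proj(m,np.c_[arc,np.full(40,.032)]):cv2.circle(im,tuple(int(round(v)) for v in p),1,(0,0,255),-1)
for p in proj(m,np.c_[J(q,HX),np.full(5,.0353)]):cv2.circle(im,tuple(int(round(v)) for v in p),2,(0,255,0),-1)
for p in proj(m,np.c_[J(q,np.array([[-.098,-.04],[.098,-.04],[.098,.04],[-.098,.04]])),np.full(4,.018)]):cv2.circle(im,tuple(int(round(v)) for v in p),2,(255,0,0),-1)
cv2.imwrite('pics/w2o.png',cv2.resize(im[90:310,220:520],None,fx=2.6,fy=2.6,interpolation=cv2.INTER_CUBIC))
E
```

```text
['w1'] [ 0.57636563 -0.09121312 -0.44697505]
['w2'] [ 0.576072   -0.09259898 -0.44389083]
['w1', 'w2'] [ 0.57628987 -0.0918022  -0.45955196]
[[ 0.51   -0.0123]
 [ 0.6805 -0.0984]
 [ 0.6483 -0.1692]
 [ 0.4753 -0.08  ]] [ 0.57852997 -0.08994567] [np.float64(0.07610270312850034), np.float64(0.19095924836364678), np.float64(0.07778406778526208), np.float64(0.19460542034703807)] -0.47205519567438864
triang tips/hinges z check
1 hinge [ 0.5265 -0.0813  0.0131] [0.0154 0.0154]
1 tip [ 0.5306 -0.0699  0.0403] [0.0014 0.0014]
2 hinge [ 0.5369 -0.0757  0.0313] [0.0004 0.0004]
2 tip [ 0.5571 -0.0748  0.0453] [0.0021 0.0021]
3 hinge [ 0.5733 -0.0853  0.0233] [0.0003 0.0003]
3 tip [ 0.5858 -0.0889  0.0413] [0.0003 0.0003]
4 hinge [ 0.5962 -0.0967  0.0288] [0.0006 0.0006]
4 tip [ 0.6176 -0.1121  0.0337] [0.0001 0.0001]
5 hinge [ 0.6228 -0.1221  0.0286] [0.0002 0.0002]
5 tip [ 0.6369 -0.1314  0.0408] [0.0013 0.0013]
```

View pics/w2o.png

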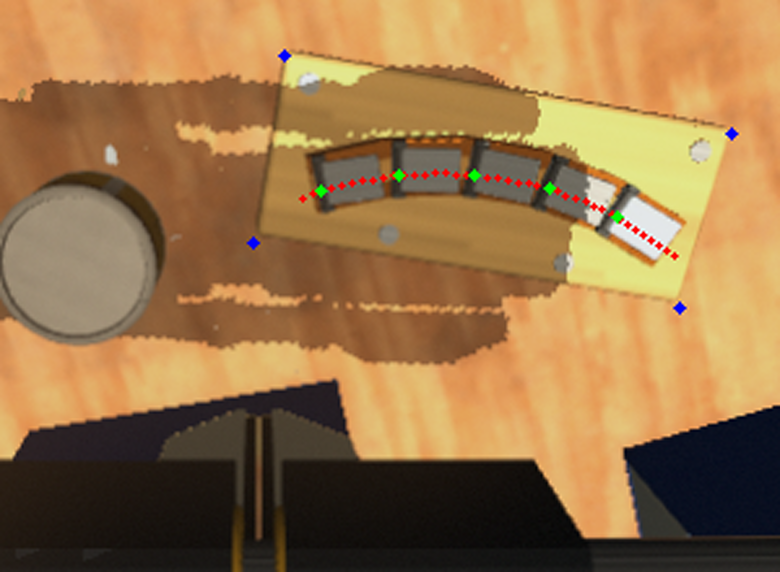

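The overlay lands on the rail and hinges within about 2 mm, needing roughly +2 mm in y. I'll use jig pose (0.5775, -0.0905, -0.46). Clip tips come out 40–45 mm high and hinges about 30 mm, which matches the text. First I'll calibrate fingertip height by touching bare worktop at (0.62, -0.005).

```bash
python3 -m jog '[[[0.286,0.29,0],0,1],[[0.286,0.29,0],0,1],[[0.286,0.29,0.1],0,1],[[0.286,0.29,0.57],0,1],[[0.286,0.29,0.57],0,1],[[0.286,0.29,0.57],0,1],[[0.286,0.29,0.57],0,1],[[0.286,0.29,0.57],0,1]]'
python3 -m jog '[[[0,0,0.01],0,1],[[0,0,0.01],0,1]]'
```

```text
time: 5.32
tool_pos: [0.6201, -0.0051, 0.0317]
tool_rot: [3.139, -0.001, 1.269]
contact_force: [0.8, 0.1, 0.0]
opening: 0.0006
grip_force: 0.0
time: 5.58
tool_pos: [0.6196, -0.005, 0.0274]
tool_rot: [3.139, -0.001, 1.269]
contact_force: [0.0, -0.7, 0.7]
opening: 0.0005
grip_force: 0.0
```

```bash
python3 -m jog '[[[0,0,0.01],0,1],[[0,0,0.01],0,1]]'|sed -n 2,4p
python3 -m jog '[[[0,0,0.005],0,1],[[0,0,0.005],0,1]]'|sed -n 2,4p
python3 -m jog '[[[0,0,0.0025],0,1],[[0,0,0.0025],0,1]]'|sed -n 2,4p
```

```text
tool_pos: [0.6186, -0.0049, 0.0215]
tool_rot: [-3.141, -0.0, 1.269]
contact_force: [0.7, -1.3, -0.9]
tool_pos: [0.6187, -0.0049, 0.0193]
tool_rot: [-3.141, 0.0, 1.269]
contact_force: [-0.2, -0.0, -0.1]
tool_pos: [0.6188, -0.005, 0.0191]
tool_rot: [3.141, -0.0, 1.269]
contact_force: [-1.8, -0.1, 4.2]
```

Contact comes at measured TCP z ≈ 0.0191, so the tip zero is good to about 0.3 mm, and 0.5 mm of overtravel gives about 4 N. Now I'll work out the stroke.

```bash
cat >plan.py <<'E'
from fit import *
q=(.5775,-.0905,-.46)
def W(th):return J(q,np.c_[.17*np.sin(th),.17*np.cos(th)-.164])
def sh(d,psi=1.269):
    x=np.array([np.cos(psi),np.sin(psi)]);y=np.array([np.sin(psi),-np.cos(psi)]);return np.c_[d@x,d@y]/.4
th=np.linspace(-.60,.54,49);w=W(th)
if __name__=='__main__':
    print('start',w[0],'end',w[-1]);print('transit',sh(w[:1]-[.6188,-.005]).round(4))
    for k in range(4):print(k,w[12*k+12].round(4),th[12*k+12].round(3),sh(w[12*k+1:12*k+13]-w[12*k]).round(3).tolist())
E
python3 plan.py
```

```text
start [ 0.48097018 -0.06911589] end [ 0.64774258 -0.14560122]
transit [[-0.2555 -0.2814]]
0 [ 0.5293 -0.0692] -0.315 [[0.004, 0.009], [0.008, 0.018], [0.012, 0.028], [0.016, 0.037], [0.019, 0.047], [0.022, 0.056], [0.025, 0.066], [0.027, 0.076], [0.03, 0.086], [0.032, 0.095], [0.034, 0.105], [0.036, 0.115]]
1 [ 0.5756 -0.0829] -0.03 [[0.001, 0.01], [0.003, 0.02], [0.004, 0.03], [0.004, 0.04], [0.005, 0.05], [0.005, 0.06], [0.005, 0.07], [0.005, 0.08], [0.005, 0.091], [0.004, 0.101], [0.003, 0.111], [0.002, 0.121]]
2 [ 0.6161 -0.1091] 0.255 [[-0.001, 0.01], [-0.003, 0.02], [-0.005, 0.03], [-0.007, 0.04], [-0.009, 0.05], [-0.012, 0.059], [-0.015, 0.069], [-0.018, 0.079], [-0.021, 0.088], [-0.025, 0.098], [-0.028, 0.107], [-0.032, 0.116]]
3 [ 0.6477 -0.1456] 0.54 [[-0.004, 0.009], [-0.009, 0.018], [-0.013, 0.027], [-0.018, 0.036], [-0.023, 0.045], [-0.028, 0.054], [-0.034, 0.062], [-0.039, 0.07], [-0.045, 0.079], [-0.051, 0.087], [-0.057, 0.095], [-0.064, 0.103]]
```

```bash
python3 -m jog '[[[0,0,-0.18],0,1],[[0,0,-0.18],0,1],[[-0.1,-0.11,-0.18],0,1],[[-0.255,-0.281,-0.18],0,1],[[-0.255,-0.281,-0.18],0,1],[[-0.255,-0.281,-0.18],0,1],[[-0.255,-0.281,-0.105],0,1],[[-0.255,-0.281,-0.105],0,1],[[-0.255,-0.281,-0.105],0,1]]'
python3 - <<'E'
from h import *
s=observe();print(s['tool_pos'],s['qpos'])
im=cams.read_camera('wrist');cv2.imwrite('pics/w3.png',im[:,:,::-1])
E
```

```text
time: 7.45
tool_pos: [0.482, -0.0688, 0.0608]
tool_rot: [3.141, -0.0, 1.27]
contact_force: [-0.7, -0.5, 0.7]
opening: 0.0004
grip_force: 0.0
[ 0.48195695 -0.06875254  0.06082742] [-2.99366582e-01  5.12948436e-01  1.85413209e+00  1.99194728e-04
  7.74054089e-01  1.78392762e-03]
```

View pics/w3.png

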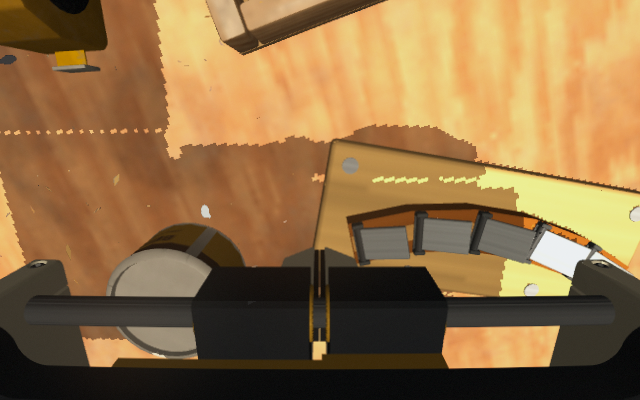

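The fingertips are at about (318,262), the clip 1 hinge bar runs (350,220)–(360,264), and clips 1–4 are clearly raised. I'll check the predicted hinge pixels against this view.

```bash
python3 - <<'E'
from plan import *
m=cams.camera_model('wrist');im=cv2.imread('pics/w3.png')
H=np.c_[J(q,HX),np.full(5,.0353)];print(H.round(4),proj(m,H).round(1))
for i in range(5):
    n=np.array([-np.sin(HA[i]),np.cos(HA[i])])*.009
    P=proj(m,np.c_[J(q,[HX[i]-n,HX[i]+n]),[.0353]*2]).round().astype(int)
    cv2.line(im,tuple(map(int,P[0])),tuple(map(int,P[1])),(0,255,0),1)
t=observe()['tool_pos'][:2];psi=1.27;x=np.array([np.cos(psi),np.sin(psi)]);y=np.array([np.sin(psi),-np.cos(psi)])
P=proj(m,np.c_[[t+a*.0095*x+b*.019*y for a,b in((1,1),(1,-1),(-1,-1),(-1,1))],[.0418]*4]).round().astype(np.int32)
cv2.polylines(im,[P],True,(255,0,255),1)
cv2.imwrite('pics/w3o.png',cv2.resize(im[180:330,250:600],None,fx=2.2,fy=2.2,interpolation=cv2.INTER_CUBIC))
E
```

```text
[[ 0.5064 -0.067   0.0353]
 [ 0.5383 -0.0703  0.0353]
 [ 0.569  -0.0796  0.0353]
 [ 0.5973 -0.0944  0.0353]
 [ 0.6224 -0.1142  0.0353]] [[361.1 247.1]
 [421.  235.9]
 [480.9 235.2]
 [536.6 244.9]
 [584.6 263.5]]
```

View pics/w3o.png

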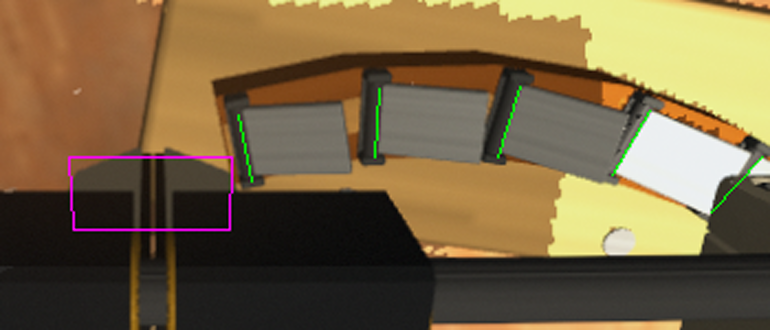

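The predicted hinges agree with the picture to 1–2 mm, slightly towards +y, so I'll add 1 mm. Descending to a tip height of about 35.6 mm just before hinge 1.

```bash
python3 -m jog '[[[0.003,0,0.015],0,1],[[0.003,0,0.015],0,1],[[0.003,0,0.015],0,1]]'; python3 -c "
from h import *
for i in range(3):
    cams.read_camera('wrist');s=observe();print(s['tool_pos'].round(5),s['contact_force'].round(2))"
```

```text
time: 7.88
tool_pos: [0.4816, -0.0678, 0.0546]
tool_rot: [3.141, -0.0, 1.269]
contact_force: [0.0, -0.5, -0.9]
opening: 0.0007
grip_force: 0.0
[ 0.48162 -0.06779  0.05464] [-0.88 -0.64  0.11]
[ 0.48161 -0.06782  0.05464] [ 1.18 -0.65 -0.04]
[ 0.48161 -0.06783  0.05464] [-0.02 -0.02 -0.04]
```

```bash
python3 -m jog '[[[0.004,0.009,0],0,1],[[0.008,0.018,0],0,1],[[0.012,0.028,0],0,1],[[0.016,0.037,0],0,1],[[0.019,0.047,0],0,1],[[0.022,0.056,0],0,1],[[0.025,0.066,0],0,1]]'; python3 -c "
from plan import *
cams.read_camera('wrist');s=observe();print(s['tool_pos'].round(5),s['contact_force'].round(2),w[7])
print(sh(w[8:20]-w[7]).round(3).tolist())"
```

```text
time: 8.9
tool_pos: [0.5093, -0.0659, 0.0544]
tool_rot: [-3.14, 0.0, 1.269]
contact_force: [-1.3, 0.2, 1.1]
opening: 0.0006
grip_force: 1.0
[ 0.51022 -0.06607  0.05455] [-0.49  0.48  0.9 ] [ 0.5091545  -0.06751118]
[[0.003, 0.01], [0.005, 0.02], [0.007, 0.029], [0.009, 0.039], [0.011, 0.049], [0.012, 0.059], [0.013, 0.069], [0.014, 0.079], [0.015, 0.089], [0.016, 0.099], [0.016, 0.11], [0.016, 0.12]]
```

```bash
python3 -m jog '[[[0.003,0.01,0.0003],0,1],[[0.005,0.02,0.0005],0,1],[[0.007,0.029,0.0007],0,1],[[0.009,0.039,0.0007],0,1],[[0.011,0.049,0.0007],0,1],[[0.012,0.059,0.0007],0,1],[[0.013,0.069,0.0007],0,1],[[0.014,0.079,0.0007],0,1]]'; python3 -c "
from plan import *
cams.read_camera('wrist');s=observe();print(s['tool_pos'].round(5),s['contact_force'].round(2),w[15])
print(sh(w[16:28]-w[15]).round(3).tolist())"
```

```text
time: 9.95
tool_pos: [0.5411, -0.07, 0.0541]
tool_rot: [-3.14, -0.0, 1.269]
contact_force: [-1.9, 0.2, 3.0]
opening: 0.0006
grip_force: 1.2
[ 0.54197 -0.07023  0.05424] [-0.41  0.66  2.41] [ 0.54116915 -0.07141209]
[[0.001, 0.01], [0.001, 0.02], [0.002, 0.03], [0.002, 0.04], [0.001, 0.05], [0.001, 0.061], [0.0, 0.071], [-0.001, 0.081], [-0.002, 0.091], [-0.003, 0.101], [-0.005, 0.111], [-0.007, 0.121]]
```

```bash
python3 -m jog '[[[0.001,0.01,0],0,1],[[0.001,0.02,0],0,1],[[0.002,0.03,0],0,1],[[0.002,0.04,0],0,1],[[0.001,0.05,0],0,1],[[0.001,0.061,0],0,1],[[0,0.071,0],0,1],[[-0.001,0.081,0],0,1],[[-0.002,0.091,0],0,1],[[-0.003,0.101,0],0,1]]'; python3 -c "
from plan import *
cams.read_camera('wrist');s=observe();print(s['tool_pos'].round(5),s['contact_force'].round(2),w[25])
print(sh(w[26:38]-w[25]).round(3).tolist())"
```

```text
time: 11.25
tool_pos: [0.5804, -0.0835, 0.0543]
tool_rot: [3.141, -0.0, 1.269]
contact_force: [-0.8, 0.0, 1.0]
opening: 0.0002
grip_force: 0.4
[ 0.58081 -0.08376  0.05433] [ 0.85  0.54 -0.16] [ 0.57921017 -0.08465497]
[[-0.002, 0.01], [-0.004, 0.02], [-0.006, 0.03], [-0.008, 0.04], [-0.011, 0.049], [-0.013, 0.059], [-0.016, 0.069], [-0.02, 0.078], [-0.023, 0.088], [-0.027, 0.097], [-0.031, 0.106], [-0.035, 0.116]]
```

```bash
python3 -m jog '[[[-0.002,0.01,0.0003],0,1],[[-0.004,0.02,0.0007],0,1],[[-0.006,0.03,0.0007],0,1],[[-0.008,0.04,0.0007],0,1],[[-0.011,0.049,0.0007],0,1],[[-0.013,0.059,0.0007],0,1],[[-0.016,0.069,0.0007],0,1],[[-0.02,0.078,0.0007],0,1],[[-0.023,0.088,0.0007],0,1],[[-0.027,0.097,0.0007],0,1]]'; python3 -c "
from plan import *
cams.read_camera('wrist');s=observe();print(s['tool_pos'].round(5),s['contact_force'].round(2),w[35])
print(sh(w[36:49]-w[35]).round(3).tolist())"
```

```text
time: 12.55
tool_pos: [0.6139, -0.1054, 0.0539]
tool_rot: [3.141, -0.0, 1.269]
contact_force: [-0.1, -0.3, 0.5]
opening: 0.0007
grip_force: 0.3
[ 0.61425 -0.10572  0.05394] [ 0.21 -0.59 -0.19] [ 0.61306764 -0.10647615]
[[-0.004, 0.009], [-0.008, 0.018], [-0.012, 0.028], [-0.017, 0.037], [-0.022, 0.045], [-0.027, 0.054], [-0.032, 0.063], [-0.038, 0.071], [-0.043, 0.08], [-0.049, 0.088], [-0.055, 0.096], [-0.061, 0.104], [-0.068, 0.112]]
```

```bash
python3 -m jog '[[[-0.004,0.009,0.0003],0,1],[[-0.008,0.018,0.0005],0,1],[[-0.012,0.028,0.0005],0,1],[[-0.017,0.037,0.0005],0,1],[[-0.022,0.045,0.0005],0,1],[[-0.027,0.054,0.0005],0,1],[[-0.032,0.063,0.0005],0,1],[[-0.038,0.071,0.0005],0,1],[[-0.043,0.08,0.0005],0,1],[[-0.049,0.088,0.0005],0,1]]'; python3 look.py w4
```

```text
time: 13.85
tool_pos: [0.6416, -0.1345, 0.0537]
tool_rot: [3.142, -0.0, 1.269]
contact_force: [0.1, 0.9, -0.4]
opening: 0.0004
grip_force: 0.1
edging_jig [([0.5708, -0.0907, -0.0003], 0.59)]
clip1_hinge []
clip1_tip [([0.5292, -0.0719, 0.0327], 0.63)]
clip2_hinge [([0.5361, -0.0772, 0.0346], 0.8)]
clip2_tip [([0.558, -0.0766, 0.0374], 0.63)]
clip3_hinge [([0.57, -0.0835, 0.0341], 0.83)]
clip3_tip [([0.5866, -0.089, 0.0348], 0.56)]
clip4_hinge [([0.593, -0.0963, 0.0305], 0.65)]
clip4_tip [([0.6198, -0.1076, 0.0358], 0.77)]
clip5_hinge [([0.6229, -0.1178, 0.0356], 0.79)]
clip5_tip [([0.5712, -0.0831, 0.034], 0.59)]
```

View pics/w4.png

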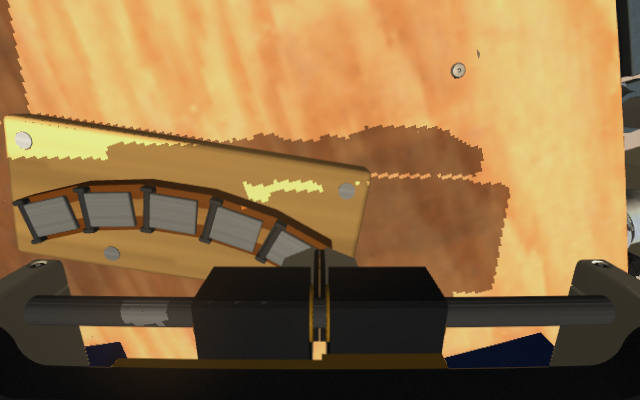

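Clips 1–4 lie flat on the rail (tip heights about 33–37 mm), and the finger at (318,262) is on clip 5's free end. I'll run off the end, then lift and retreat.

```bash
python3 -m jog '[[[-0.006,0.008,0.0005],0,1],[[-0.012,0.016,0.001],0,1],[[-0.019,0.024,0.001],0,1],[[-0.025,0.031,0],0,1]]' ; python3 -m jog '[[[0,0.01,-0.05],0,1],[[0,0.01,-0.2],0,1],[[0,0,-0.45],0,1],[[0,0,-0.45],0,1],[[0,0,-0.45],0,1],[[0,0,-0.45],0,1],[[0.15,-0.1,-0.45],0,1],[[0.15,-0.1,-0.45],0,1],[[0.15,-0.1,-0.45],0,1]]'; python3 look.py w5
python3 - <<'E'
from h import *
a=cv2.imread('pics/w5.png');m=cams.camera_model('wrist')
p=proj(m,[[.576,-.092,.03]])[0].round().astype(int);print(p)
x,y=max(0,p[0]-130),max(0,p[1]-90);cv2.imwrite('pics/w5c.png',cv2.resize(a[y:y+180,x:x+260],None,fx=3,fy=3,interpolation=cv2.INTER_CUBIC))
E
```

```text
time: 14.95
tool_pos: [0.6504, -0.1479, 0.0537]
tool_rot: [-3.142, -0.0, 1.269]
contact_force: [0.1, -0.0, -0.5]
opening: 0.0004
grip_force: 0.0
time: 16.08
tool_pos: [0.6295, -0.0777, 0.2325]
tool_rot: [-3.139, 0.0, 1.27]
contact_force: [0.4, -0.3, 0.0]
opening: 0.0006
grip_force: 0.0
edging_jig [([0.5749, -0.0897, -0.0012], 0.82)]
clip1_hinge [([0.507, -0.067, 0.0339], 0.89)]
clip1_tip [([0.5322, -0.0709, 0.0304], 0.64)]
clip2_hinge [([0.5379, -0.0741, 0.0305], 0.75)]
clip2_tip [([0.5568, -0.0774, 0.0373], 0.88)]
clip3_hinge [([0.5715, -0.0821, 0.0317], 0.75)]
clip3_tip [([0.5871, -0.0874, 0.0349], 0.68)]
clip4_hinge [([0.5954, -0.0955, 0.0335], 0.95)]
clip4_tip [([0.6184, -0.1107, 0.0359], 0.96)]
clip5_hinge [([0.6187, -0.1153, 0.0338], 0.8)]
clip5_tip [([0.6382, -0.136, 0.0333], 0.59)]
[274 212]
```

View pics/w5c.png

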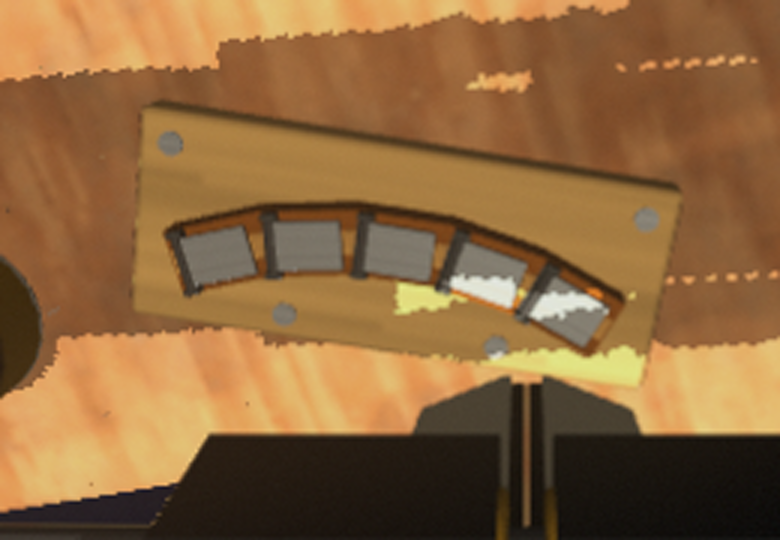

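All five leaves are flat, with rail showing beyond each free end. The jig's position is unchanged, the tin is untouched and the hand is clear. Handing in.

```bash
python3 -c "
from cell import robot;print(robot.hand_in())"
```

```text
the job is handed in; nothing more can be done
None
```

I folded all five clips down in one light stroke from the robot end, with force readings of about 3 N at most between moves. The jig had not visibly shifted, I finished with the hand clear, and I handed the job in at about 17 s. The last wrist picture shows all five clips lying flat, but it can't rule out a clip standing up by about a millimetre.

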